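# Hook the cottage scene board into its display plinth and lock it

### The job

Mount the white scene board with the red-roofed cottage in the dark wooden plinth: hook its brass tongue under the plinth's brass lip, swing the other end gently down (do not let it drop) until the board lies flat on the floor of the recess, then turn the brass lever all the way over the board's free end to lock it. Let go of everything at the end, and leave the fir-tree board, the glass domes, the jar and the cup standing where they are.

Things in the scene. Friction and masses are not known exactly. Their poses are not given: they have to be found in the camera images.
- cottage_board: Loose white scene board, 0.2 to 0.4 kg, 152 mm long in all, lying flat on the table at the start. Origin: on the underside, midway along the 152 mm; +x points away from the tongue, z up. White slab x = -54 to +76 mm, 80 mm wide, 12 mm thick. On it a cream cottage with a red roof. Yaw starts within 0.4 rad.
- cottage (a point): Point on cottage_board, inside the cottage fixed on it, at board (-7, 0, 34) mm. Walls, the place to grip across board y: 40 mm apart (y = -20 to +20), x = -30 to +16, z = 12 to 44 mm; above them the roof, no wider than 2 mm past the walls, ridge along x at z = 66 mm.
- tongue_tip (a point): Point on cottage_board: middle of the end of the brass tongue, on its underside, board (-76, 0, 0) mm. Tongue 22 mm long (x = -76 to -54), 60 mm wide, 5 mm thick, flush with the board's underside.
- free_edge (a point): Point on cottage_board: middle of the free edge opposite the tongue, on the underside, board (76, 0, 0) mm.
- plinth: Dark wooden plinth, fixed, 220 x 112 mm; place and yaw (within 0.3 rad) vary. Origin: at table height under the middle of the recess; +x runs from the lip (end near the robot) to the lever end, z up. The mounted board's axes match it. A flat board cannot be dropped in: the tongue must enter below the lip with the free end raised (0.2 rad suits).
- recess_floor (a point): Middle of the plinth's recess, on its floor (24 mm above the table). Recess 156 mm long (plinth x = -78 to +78 mm) and 88 mm wide (y = -44 to +44): 4 mm end play and 4 mm each side for the board. Side rails rise to z = 32 mm, the far wall (x = 78 to 120) to z = 30 mm.
- lip_edge (a point): Middle of the lower free edge of the brass lip, plinth (-64, 0, 36) mm. The lip is a slab over x = -100 to -64, z = 36 to 44 mm, the plinth's full width; it overhangs the recess by 14 mm, with a 12 mm high gap below it, closed at the back by a wall at x = -78.
- lever (a joint): Brass lever on the plinth, turning about a vertical pivot at plinth (100, 0) mm. 0 = closed, at its stop, pointing to plinth -x over the board's free end; grows as it opens towards plinth +y (pi/2 points to +y), limit 1.75; starts at 1.25 to 1.7 rad. Bar 14 mm wide, z = 39 to 45 mm, 3 mm above a mounted board. About 1 N at the knob; stays where left.
- lever_knob (a point): Middle of the upright round brass knob at the lever's end, 55 mm from the pivot: 16 mm diameter, from z = 45 to 82 mm above the table, this point at z = 67 mm.
- fir_board: Bystander: the same white board with brass tongue, but with a grey pewter fir tree 112 mm high on it. Origin as on cottage_board. It may stand on either side of cottage_board.
- dome_a: Bystander: clear glass dome with a small green cone tree inside, on a round wooden base, 104 mm diameter, 128 mm high. Origin under its centre.
- dome_b: Bystander: second clear glass dome, the same size. Origin under its centre.
- jar: Bystander: closed jar with blue cap, 52 mm diameter, 70 mm high. Origin under its centre.
- cup: Bystander: blue ceramic cup, 70 mm diameter, 75 mm high. Origin under its centre.
Things that resemble listed ones, but are neither listed nor needed, are in the scene too. Leave any orange look-alike of the cottage_board alone. What is shaped like the plinth but orange is not meant.

How it is judged:
On the way, in this order (a step that is already met when the one before it is completed fails the run):
1. the tongue is under the lip while the free end is still raised (x of tongue_tip in the frame of plinth between -0.083 and -0.068 m and z of tongue_tip in the frame of plinth between 0.019 and 0.034 m and y of tongue_tip in the frame of plinth between -0.02 and 0.02 m and angle between cottage_board's own z axis and vertical above 0.05 rad), for 0.1 s.
2. the board lies flat in the recess, tongue under the lip, lever still open (x of tongue_tip in the frame of plinth between -0.083 and -0.068 m and z of tongue_tip in the frame of plinth between 0.019 and 0.034 m and y of tongue_tip in the frame of plinth between -0.02 and 0.02 m and z of each of tongue_tip, free_edge in the frame of plinth below 0.028 m and x of free_edge in the frame of plinth below 0.083 m and angle between cottage_board's own z axis and vertical below 0.03 rad and value of joint lever above 0.8 rad), for 0.2 s.
At the end, for the whole second after the job is handed in: The cottage board lies at rest and flat (within 0.03 rad) on the recess floor (both ends within 4 mm of it), its tongue end at least 4 mm in under the lip, and the lever is closed over its free end (within 0.15 rad of its stop) (x of tongue_tip in the frame of plinth between -0.083 and -0.068 m and z of tongue_tip in the frame of plinth between 0.019 and 0.034 m and y of tongue_tip in the frame of plinth between -0.02 and 0.02 m and z of each of tongue_tip, free_edge in the frame of plinth below 0.028 m and x of free_edge in the frame of plinth below 0.083 m and angle between cottage_board's own z axis and vertical below 0.03 rad and value of joint lever below 0.15 rad and linear speed of cottage_board below 0.02 m/s and angular speed of cottage_board below 0.1 rad/s); the robot touches nothing.
It fails at once if the free end is let drop with the tongue under the lip (the board turns faster than 3.5 rad/s) (x of tongue_tip in the frame of plinth between -0.083 and -0.068 m and z of tongue_tip in the frame of plinth between 0.019 and 0.034 m and y of tongue_tip in the frame of plinth between -0.02 and 0.02 m and angular speed of cottage_board above 3.5 rad/s).
It fails at once if the fir-tree board, a dome, the jar or the cup is pushed more than 25 mm away or tipped over (distance of any of fir_board, dome_a, dome_b, jar, cup from where it was at the start of the episode above 0.025 m or angle between any of fir_board, dome_a, dome_b, jar, cup's own z axis and vertical above 0.4 rad).
It also fails if it takes over 58 s, if anything falls off the work surface, if the arm or the gripper's body presses on something with over 40 N, if the wrist force passes 120 N, or if a joint passes its speed limit or range.

### The arm

A 7-joint arm with a two-finger parallel gripper is mounted at the origin on the work surface. World frame = base frame: x ahead of the robot, y to its left, z up, the work surface at z = 0. Lengths are in m, angles in rad, forces in N, time in s.
With the tool pointing down it reaches from about 0.4 to 0.85 m from the base axis. Payload 10.4 kg.
Tool frame: the origin (TCP) lies midway between the tips of the shut fingers; the grasp point (between the pads) lies 19 mm behind it; z points along the fingers, y is the direction in which the jaws open and shut (so a half turn about z gives the same grasp; the last joint's range is limited). The gripper opens to 85 mm and grips with 20 to 120 N. Pads are 22 mm wide; open, the fingers measure 114 mm over their backs; the gripper's body (76 mm by 85 mm) begins 54 mm behind the grasp point. The pads swing forward as they close: fully open they stand 13 mm farther back than shut.
Start: joints at [1.32, 0.332, -0.065, 1.46, 0.022, 1.35, -0.088], TCP at [0.141, -0.609, 0.231] pointing down, gripper open.
Joint ranges: [-2.6, 2.6], [-0.5, 2.12], [-1.47, 1.34], [0.16, 2.42], [-1.27, 4.41], [0.06, 2.06], [-2.6, 2.6]. Speed limits (rad/s): [2.22, 2.22, 2.79, 2.79, 3.14, 3.14, 3.14].

### API

Orientations are given as a unit quaternion [x, y, z, w].
In Python, from workcell import manip, viewer gives the robot as it stands.
- The arm moves only by the tool move_arm, never from a script. Its argument "deltas" is a list of rows, each a list of 7 numbers: the shift along the tool's x, y, z in m, then the turn, a rotation vector about the tool's x, y, z in degrees, then the opening, from -1 (shut) to 1 (fully open). In form: [[dx, dy, dz, wx, wy, wz, gripper], ...]. A call has 1 to 10 rows; each row shifts and turns the commanded pose from where the row before left it, along the tool's axes as they then stand; what a row does not reach is not made up. A row lasts 1/8 s, in which the tool goes at most 62.5 mm and 10.7 degrees, less where a joint would pass 70% of its speed; a pose out of reach is approached as far as the arm can. A call with a gripper value outside its range is refused whole. The fingers move at their own pace and stop on an object; "force" is the grip in N (left out, the last holds). Time passes only in rows, so rows that do not move let the fingers close. It gives the time, the measured TCP pose, the force and the opening at its end, in the units of the state.
- manip.get_obs(): the state, without advancing time (a new reading comes with each control period).
- viewer.camera(name): name is "side" or "top"; returns (picture, depth): 384x512x3 uint8, red, green, blue; 384x512 float32, m along the optical axis (not along the pixel's ray), 0 where there is no reading.
- viewer.calibration(name): a dict with "fx", "fy", "cx", "cy" (pixels), "R" (3x3) and "t" (3): a world point X has camera coordinates R X + t. Camera axes: x right, y down, z forward; pixel columns grow to the right and rows downward; lengths in m; the calibration is good to about 2 mm. A picture is of the moment at which its call begins. calibration takes no time and is no camera call.
- manip.hand_in(): hands the job in, once; it reports no verdict.
The state is a dict: "clock": time; "joint_pos": joint angles; "joint_velocities": joint speeds; "tau": joint torques, N m; "position": TCP position; "ee_rot": TCP orientation; "ft_force": force on the tool from outside, world axes, zero at the start; "torque": the same for the moment, N m; "grip_width": opening from 0.0 (shut) to 1.0 (fully open).
Only numpy, scipy, OpenCV 4.12 (cv2) and the standard library are available. Lean on these libraries where they do the work, as an engineer would, in place of code of your own. Each camera call takes 0.05 s, during which the arm holds its last target.

## Working session

There is one attempt and no reset: what is moved stays moved. The work goes in short steps, Python scripts to look and compute and a tool call to move; the robot and the scene stay as the last step left them, time stands still between calls to the robot, and variables do not carry over. Pictures are saved under pics/ and viewed, and the job is handed in when it is done.

Besides the shell and the picture viewer there is one more tool, called as name(argument=value, ...), one argument or row to a line, values as JSON. move_arm: Moves the arm, as the interface text tells. Its arguments: {"type":"object","properties":{"deltas":{"type":"array"},"force":{"type":"number"}},"required":["deltas"]}

```bash
mkdir -p pics; ls; python3 - <<'E'
from workcell import manip, viewer
import cv2,numpy as np
print(manip.get_obs())
for n in ("side","top"):
    p,d=viewer.camera(n); cv2.imwrite(f"pics/{n}0.png",p[:,:,::-1]); np.savez(f"{n}0.npz",p=p,d=d)
    c=viewer.calibration(n); print(n,c, -np.array(c["R"]).T@np.array(c["t"]))
E
```

```text
pics
{'clock': 0.0, 'joint_pos': array([ 1.3203894 ,  0.33287278, -0.06471958,  1.46092492,  0.02162542,
        1.34991626, -0.08850002]), 'joint_velocities': array([-6.05163204e-04,  6.38258975e-05,  8.84716857e-04,  5.65905262e-04,
       -4.18688946e-04, -8.24803632e-04, -2.08660538e-03]), 'tau': array([ 6.26813835e-04, -6.25439930e+01,  4.94146929e-02, -3.91615677e+01,
        1.61755364e-02,  9.69998713e-03,  3.10301493e-05]), 'position': array([ 0.14106438, -0.60848885,  0.23052326]), 'ee_rot': array([ 9.93517217e-01,  1.13679512e-01, -1.22898473e-04, -7.01682857e-04]), 'ft_force': array([-0.07646026, -0.64880549, -0.31100886]), 'torque': array([0.01071429, 0.0524635 , 0.0085137 ]), 'grip_width': 0.9988227104211855}
side {'fx': 362.65269525692304, 'fy': 362.65269525692304, 'cx': 255.6695019130872, 'cy': 193.94216271349976, 'R': array([[-0.96216645, -0.27241612, -0.00501784],
       [-0.17397122,  0.62842689, -0.75816466],
       [ 0.20968962, -0.72860764, -0.65204384]]), 't': array([0.45983638, 0.11408782, 1.1461633 ])} [0.22194858 0.88867433 0.83615345]
top {'fx': 395.9049871501575, 'fy': 395.9049871501575, 'cx': 253.94332944640723, 'cy': 193.9491201986406, 'R': array([[ 0.0274239 , -0.99947824,  0.01706364],
       [-0.99676524, -0.02863153, -0.07509517],
       [ 0.07554455, -0.01494904, -0.99703036]]), 't': array([0.00279243, 0.47583748, 1.33510098])} [0.37336208 0.03637341 1.36682167]
```

View pics/side0.png

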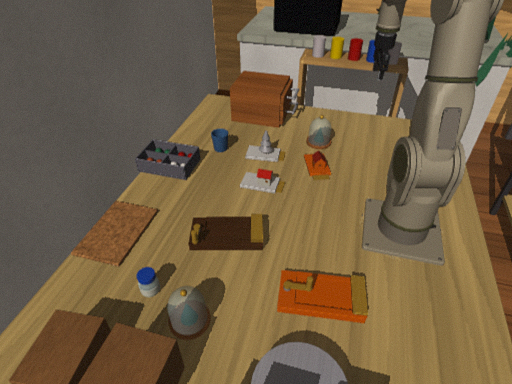

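View pics/top0.png

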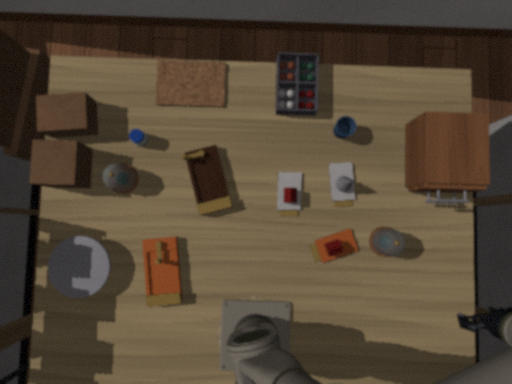

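```bash
cat > h.py <<'E'
import numpy as np,cv2
from workcell import manip, viewer
def cast(n,uv,z):
    c=viewer.calibration(n);R=np.array(c["R"]);t=np.array(c["t"])
    uv=np.atleast_2d(np.array(uv,float))
    d=np.c_[(uv[:,0]-c["cx"])/c["fx"],(uv[:,1]-c["cy"])/c["fy"],np.ones(len(uv))]@R
    o=-R.T@t
    s=(np.asarray(z)-o[2])/d[:,2]
    return o+d*s[:,None]
def cloud(n,dep):
    c=viewer.calibration(n);R=np.array(c["R"]);t=np.array(c["t"])
    v,u=np.indices(dep.shape)
    P=np.stack([(u-c["cx"])/c["fx"]*dep,(v-c["cy"])/c["fy"]*dep,dep],-1)
    return (P-t)@R
def proj(n,X):
    c=viewer.calibration(n);q=np.atleast_2d(X)@np.array(c["R"]).T+c["t"]
    return np.c_[q[:,0]/q[:,2]*c["fx"]+c["cx"],q[:,1]/q[:,2]*c["fy"]+c["cy"]]
E
python3 - <<'E'
from h import *
D=np.load("top0.npz");p=D["p"];d=D["d"]
S=np.load("side0.npz")["p"]
a=cv2.resize(p[130:240,150:350],None,fx=4,fy=4,interpolation=cv2.INTER_NEAREST)
cv2.imwrite("pics/topz.png",a[:,:,::-1])
a=cv2.resize(S[150:270,170:330],None,fx=5,fy=5,interpolation=cv2.INTER_NEAREST)
cv2.imwrite("pics/sidez.png",a[:,:,::-1])
W=cloud("top",d)
for u,v in [(290,180),(290,193),(289,209),(209,180),(215,206),(197,154),(207,152),(250,150)]: print(u,v,p[v,u],W[v,u].round(3))
E
```

```text
290 180 [137 134 132] [ 0.528 -0.107  0.011]
290 193 [76 17 17] [ 0.479 -0.103  0.058]
289 209 [114 108 100] [ 0.428 -0.106  0.002]
209 180 [42 25 17] [0.518 0.17  0.024]
215 206 [115  93  52] [0.429 0.145 0.048]
197 154 [107  87  47] [0.603 0.212 0.043]
207 152 [35 20 10] [0.613 0.18  0.03 ]
250 150 [112  98  71] [ 0.631  0.034 -0.001]
```

View pics/topz.png

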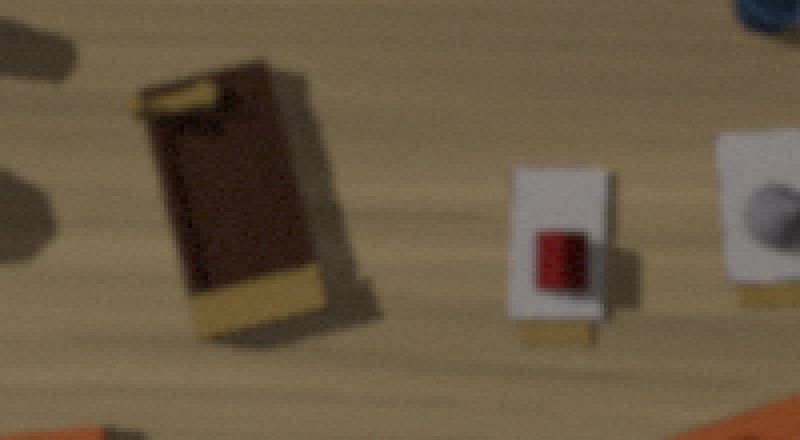

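View pics/sidez.png

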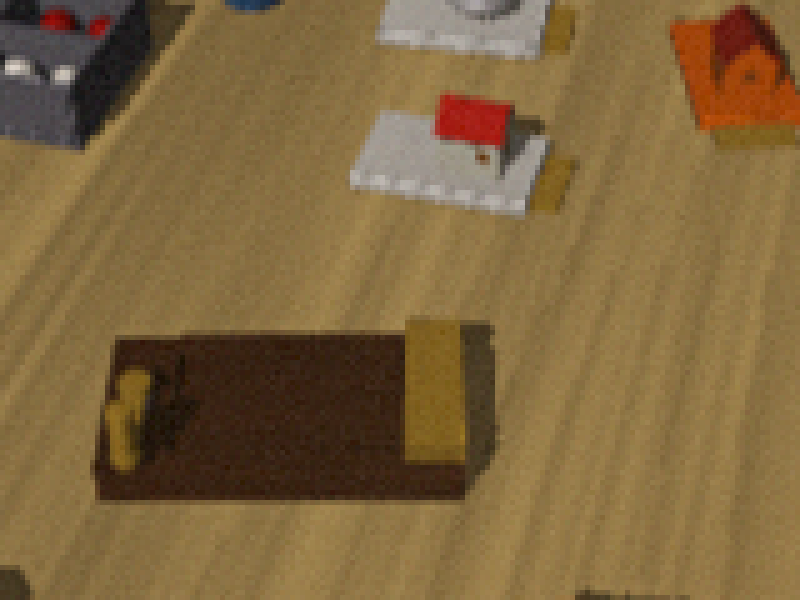

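```bash
cat > meas.py <<'E'
from h import *
def lcc(m,seed):
    n,l=cv2.connectedComponents(m.astype(np.uint8)); 
    return l==l[seed[1],seed[0]] if l[seed[1],seed[0]] else None
def rect(P):
    r=cv2.minAreaRect((P[:,:2]*1000).astype(np.float32)); return r
def rep(name,P):
    (c,s,a)=rect(P); b=cv2.boxPoints((c,s,a)); 
    e=[b[1]-b[0],b[2]-b[1]]; L=max(e,key=np.linalg.norm); S=min(e,key=np.linalg.norm)
    print(name,"c",np.round(c,1),"size",np.round(s,1),"long ang",round(float(np.degrees(np.arctan2(L[1],L[0]))),2)); return c,b
def edgepts(n,m,z):
    # boundary of mask: pixel-edge contour via 8x upsample
    M=cv2.resize(m.astype(np.float32),None,fx=8,fy=8,interpolation=cv2.INTER_LINEAR)>0.5
    c=max(cv2.findContours(M.astype(np.uint8),cv2.RETR_EXTERNAL,cv2.CHAIN_APPROX_NONE)[0],key=len)[:,0,:].astype(float)
    uv=(c+0.5)/8-0.5
    return cast(n,uv,z)
E
cat > m1.py <<'E'
from meas import *
for n,seeds in (("top",dict(w=(290,180),r=(290,193),t=(289,213),lip=(215,206),k=(209,180))),("side",dict(w=(251,179),r=(265,174),t=(280,187),lip=(257,228),k=(225,235)))):
    p=np.load(n+"0.npz")["p"]; hsv=cv2.cvtColor(p,cv2.COLOR_RGB2HSV)
    for k,s in seeds.items(): print(n,k,hsv[s[1],s[0]],p[s[1],s[0]])
    H,S,V=[hsv[...,i].astype(int) for i in range(3)]
    white=(S<45)&(V>95); red=((H<8)|(H>172))&(S>140)
    brass=(H>15)&(H<30)&(S>115)&(V>70) 
    dark=(V<60)&(H<20)&(S>80) if n=="top" else (V<90)&(H<16)&(S>100)
    for nm,m,z,s in (("white",white,.012,seeds['w']),("red",red,.055,seeds['r']),("lip",brass,.044,seeds['lip']),("tongue",brass,.005,seeds['t'])):
        c=lcc(m,s)
        if c is None: print(nm,"none");continue
        rep(nm,edgepts(n,c,z))
        cv2.imwrite(f"pics/mask_{n}_{nm}.png",cv2.resize(c.astype(np.uint8)*255,None,fx=1,fy=1))
E
python3 m1.py
```

```text
top w [ 12   9 137] [137 134 132]
top r [  0 198  76] [76 17 17]
top t [ 20 142 111] [111  90  49]
top lip [ 20 140 115] [115  93  52]
top k [ 10 152  42] [42 25 17]
white c [ 491.6 -104.4] size [ 83.9 133.9] long ang -0.87
red c [ 472.7 -103.4] size [43.1 36.3] long ang 1.24
lip c [432.4 147.9] size [ 43.9 116.1] long ang -74.73
tongue c [ 412.5 -104.9] size [20.2 61.7] long ang -88.4
side w [ 19  31 158] [158 151 139]
side r [  2 221 170] [170  31  23]
side t [ 21 192 126] [126  96  31]
side lip [ 21 188 129] [129 100  34]
side k [ 11 177  49] [49 28 15]
white c [ 492.4 -100.6] size [132.2  92.7] long ang 0.96
red c [475.  -98.4] size [52.9 55.3] long ang -82.95
lip c [ 344.5 -181.2] size [1139.2 1823.2] long ang -89.92
tongue c [ 350.5 -233.9] size [1195.3 1913. ] long ang -89.92
```

```bash
cat > ov.py <<'E'
from h import *
def T(o,yaw):
    c,s=np.cos(yaw),np.sin(yaw)
    return lambda P: np.array(P,float)@np.array([[c,s,0],[-s,c,0],[0,0,1]])/1 + np.array([o[0],o[1],0])
def box(x0,x1,y0,y1,z): return [[x0,y0,z],[x1,y0,z],[x1,y1,z],[x0,y1,z]]
def overlay(n,p,polys,crop,k,fn):
    x0,x1,y0,y1=crop
    a=cv2.resize(p[y0:y1,x0:x1],None,fx=k,fy=k,interpolation=cv2.INTER_CUBIC)[:,:,::-1].copy()
    a=cv2.convertScaleAbs(a,alpha=1.5)
    for P,col in polys:
        q=proj(n,P); q=((q+0.5-[x0,y0])*k-0.5)
        cv2.polylines(a,[np.round(q*16).astype(np.int32)],True,col,1,cv2.LINE_AA,4)
    cv2.imwrite(fn,a)
E
python3 - <<'E'
from ov import *
pl=T((.5134,.170),np.radians(15.27)); bd=T((.4806,-.104),0.0)
g=(0,255,0);b=(255,255,0)
polys=[(pl(np.array(box(-120,120,-56,56,0))/1000*[220/240,1,1]+[.01,0,0]),(255,0,255)),(pl(np.array(box(-100,-64,-56,56,44))/1e3),g),(pl(np.array(box(-78,78,-44,44,24))/1e3),b),(pl(np.array(box(78,120,-56,56,30))/1e3),g),
(bd(np.array(box(-54,76,-40,40,12))/1e3),g),(bd(np.array(box(-76,-54,-30,30,5))/1e3),b),(bd(np.array(box(-54,76,-40,40,0))/1e3),b)]
overlay("top",np.load("top0.npz")["p"],polys,(175,315,135,225),5,"pics/ov_t.png")
overlay("side",np.load("side0.npz")["p"],polys,(180,290,160,255),7,"pics/ov_s.png")
E
```

```text
(no output)
```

View pics/ov_t.png

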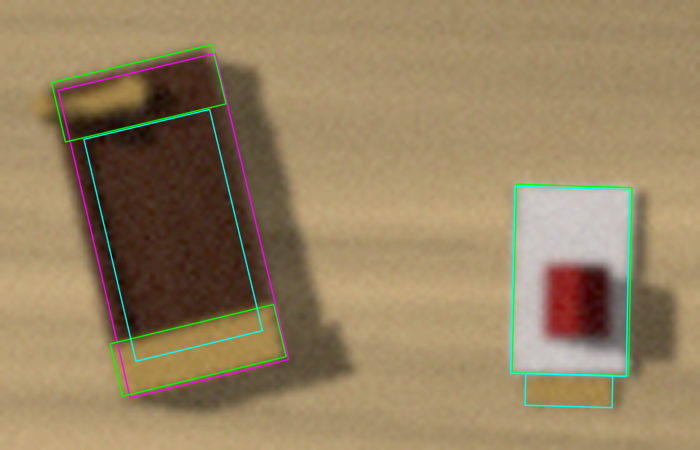

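View pics/ov_s.png

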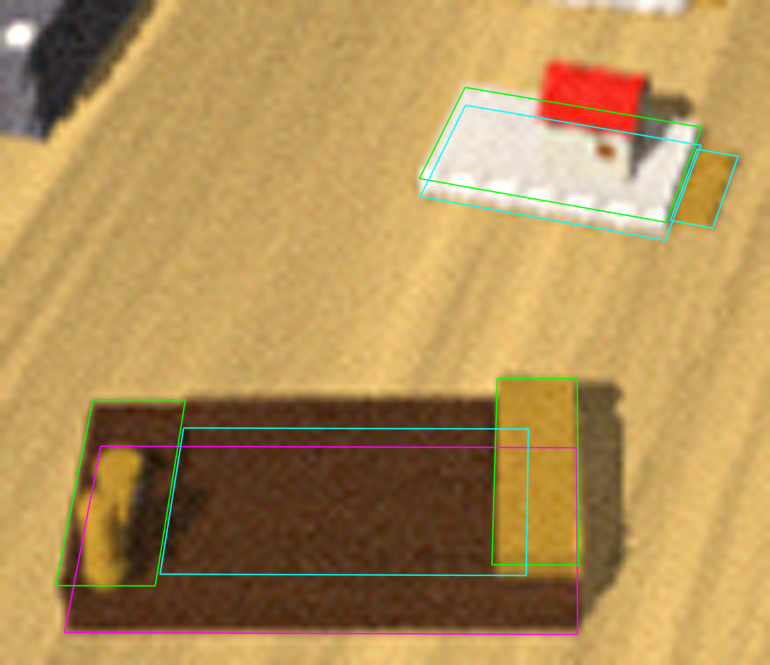

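move_arm(
  deltas=[
    [0.043,-0.041,0,0,0,0,1],
    [0.043,-0.041,0,0,0,0,1],
    [0.043,-0.041,0,0,0,0,1],
    [0.043,-0.041,0,0,0,0,1],
    [0.043,-0.041,0,0,0,0,1],
    [0.043,-0.041,0,0,0,0,1],
    [0.043,-0.041,0,0,0,0,1],
    [0.043,-0.041,0,0,0,0,1],
    [0.043,-0.041,0,0,0,6.5,1],
    [0,0,0,0,0,6.5,1],
  ],
  force=60,
)

```text
clock: 1.35
position: [0.4368, -0.1574, 0.2313]
ee_rot: [1.0, 0.002, 0.0, -0.0]
ft_force: [-0.1, -1.9, 0.2]
grip_width: 0.998
```

```bash
cat > rem.py <<'E'
import sys
from h import *
from scipy.spatial.transform import Rotation as Ro
# target tool pose for tool-x yaw, pitch(free end up, rad), pos
def toolR(yaw,pitch=0.0):
    return Ro.from_euler('z',yaw)*Ro.from_euler('y',-pitch)*Ro.from_euler('x',np.pi)
def rem(pos,yaw,pitch=0.0):
    o=manip.get_obs();R=Ro.from_quat(o["ee_rot"])
    print("t",round(o["clock"],2),"pos",o["position"].round(4),"ft",o["ft_force"].round(1),"grip",round(o["grip_width"],3))
    print("delta tool mm",(R.inv().apply(np.array(pos)-o["position"])*1e3).round(1),"rot deg",np.degrees((R.inv()*toolR(yaw,pitch)).as_rotvec()).round(2))
E
python3 - <<'E'
from rem import *
rem((.4736,-.104,.100),0)
E
```

```text
t 1.35 pos [ 0.4368 -0.1574  0.2313] ft [-0.1 -1.9  0.2] grip 0.998
delta tool mm [ 37.  -53.1 131.4] rot deg [-0.05 -0.04  0.28]
```

move_arm(
  deltas=[
    [0.0185,-0.0265,0,0,0,0.3,1],
    [0.0185,-0.0265,0.03,0,0,0,1],
    [0,0,0.05,0,0,0,1],
    [0,0,0.051,0,0,0,1],
    [0,0,0,0,0,0,1],
    [0,0,0,0,0,0,1],
  ],
)

```text
clock: 2.1
position: [0.4729, -0.1092, 0.102]
ee_rot: [1.0, -0.002, 0.001, 0.0]
ft_force: [0.2, 0.2, 0.3]
grip_width: 0.999
```

```bash
python3 - <<'E'
from rem import *
rem((.4736,-.1035,.014),0)
p,d=viewer.camera("side");cv2.imwrite("pics/s1.png",cv2.resize(p[100:220,190:350],None,fx=5,fy=5)[:,:,::-1])
E
```

```text
t 2.1 pos [ 0.4729 -0.1092  0.102 ] ft [0.2 0.2 0.3] grip 0.999
delta tool mm [ 0.6 -5.7 88. ] rot deg [ 0.02 -0.09 -0.25]
```

View pics/s1.png

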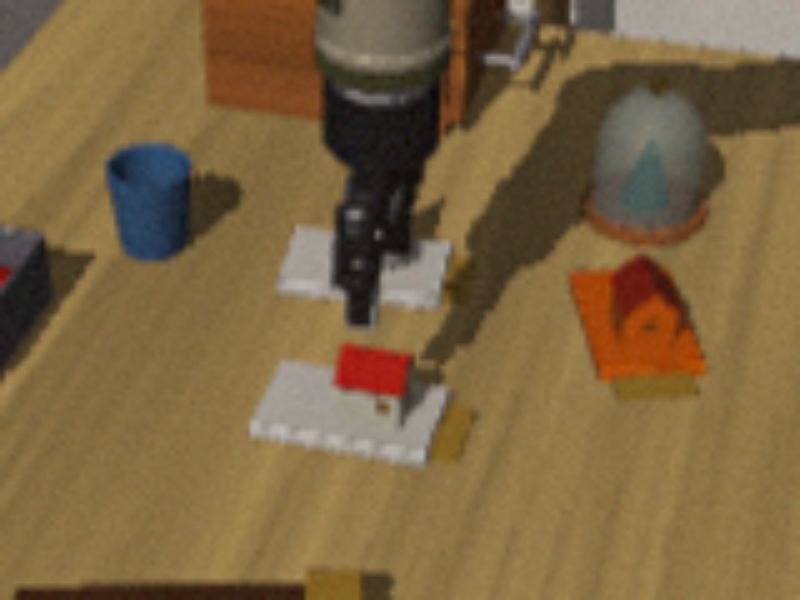

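move_arm(
  deltas=[
    [0.0006,-0.0057,0.02,0,0,-0.2,1],
    [0,0,0.025,0,0,0,1],
    [0,0,0.022,0,0,0,1],
    [0,0,0.0195,0,0,0,1],
    [0,0,0,0,0,0,1],
    [0,0,0,0,0,0,1],
  ],
)

```text
clock: 2.9
position: [0.4738, -0.1037, 0.0155]
ee_rot: [1.0, -0.001, 0.001, 0.0]
ft_force: [-0.5, 0.1, -0.2]
grip_width: 0.999
```

move_arm(
  deltas=[
    [0,0,0,0,0,0,0.4],
    [0,0,0,0,0,0,0.1],
    [0,0,0,0,0,0,-0.3],
    [0,0,0,0,0,0,-0.5],
    [0,0,0,0,0,0,-0.6],
  ],
  force=40,
)

```text
clock: 3.52
position: [0.4729, -0.1036, 0.0144]
ee_rot: [1.0, -0.0, 0.0, 0.0]
ft_force: [-1.7, -0.4, 6.3]
grip_width: 0.463
```

move_arm(
  deltas=[
    [0,0,0,0,0,0,-0.8],
    [0,0,0,0,0,0,-0.8],
  ],
  force=80,
)

```text
clock: 3.78
position: [0.473, -0.1036, 0.0145]
ee_rot: [1.0, -0.0, 0.0, 0.0]
ft_force: [-1.6, 0.0, 7.6]
grip_width: 0.456
```

move_arm(
  deltas=[
    [0,0,-0.02,0,0,0,-0.8],
    [0,0,-0.04,0,0,0,-0.8],
    [0,0,-0.04,0,0,0,-0.8],
    [0,0,-0.02,0,0,0,-0.8],
    [0,0,0,0,0,0,-0.8],
    [0,0,0,0,0,0,-0.8],
  ],
)

```text
clock: 4.53
position: [0.4717, -0.1033, 0.1326]
ee_rot: [1.0, -0.0, -0.001, -0.0]
ft_force: [-0.5, 0.3, -2.5]
grip_width: 0.453
```

```bash
python3 - <<'E'
from rem import *
rem((.4736,-.1035,.12),0)
for n in ("side","top"):
    p,d=viewer.camera(n);np.savez(n+"2.npz",p=p,d=d)
    c=(150,350,90,240)
    cv2.imwrite(f"pics/{n}2.png",cv2.resize(p[90:240,180:380] if n=="side" else p[130:280,200:400],None,fx=4,fy=4)[:,:,::-1])
E
```

```text
t 4.53 pos [ 0.4717 -0.1033  0.1326] ft [-0.5  0.3 -2.5] grip 0.453
delta tool mm [ 1.9  0.2 12.5] rot deg [-0.02  0.1  -0.05]
```

View pics/side2.png

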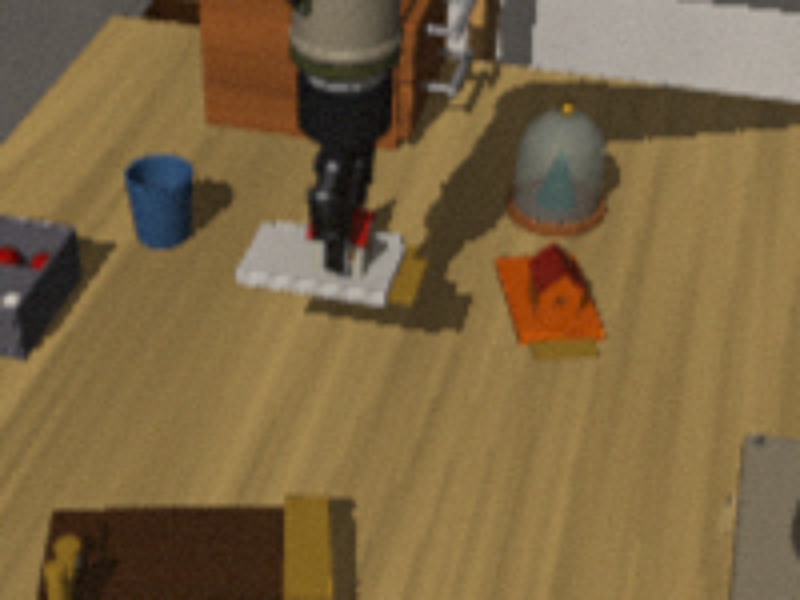

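View pics/top2.png

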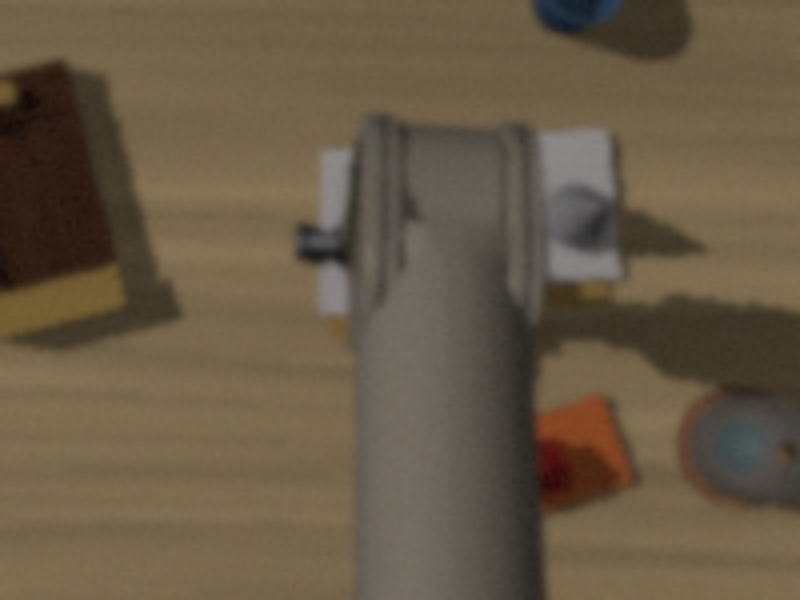

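```bash
python3 - <<'E'
from h import *
# subpixel edges by half-level crossing along rows, top view: left plinth edge (z=32,y=56); far edge columns (z=30,x=120)
def cross(a,i0,i1,rise):
    a=a.astype(float);s=a[i0:i1];lo,hi=np.median(s[:4]),np.median(s[-4:]);m=(lo+hi)/2
    for i in range(len(s)-1):
        if (s[i]-m)*(s[i+1]-m)<=0: return i0+i+(m-s[i])/(s[i+1]-s[i])
p=cv2.GaussianBlur(np.load("top0.npz")["p"],(0,0),0.7).astype(float).sum(2)
from ov import T
pl=T((.5134,.170),np.radians(15.27))
def run(n,p,e0,e1,z,k=25,half=6):
    # scan perpendicular to predicted edge in the image
    A,B=proj(n,pl(np.array([e0,e1])/1e3)); d=(B-A)/np.linalg.norm(B-A); nrm=np.array([-d[1],d[0]])
    ts=np.linspace(-half,half,61);pts=[]
    for f in np.linspace(.08,.92,k):
        c=A+f*(B-A); xy=(c+ts[:,None]*nrm).astype(np.float32)
        v=cv2.remap(p.astype(np.float32),xy[None,:,0],xy[None,:,1],cv2.INTER_LINEAR)[0]
        lo,hi=np.median(v[:12]),np.median(v[-12:]);m=(lo+hi)/2
        w=np.where((v[:-1]-m)*(v[1:]-m)<=0)[0]
        if len(w): pts.append(c+ts[w[np.argmin(abs(w-30))]]*nrm)
    P=cast(n,np.array(pts),z/1e3)
    Q=(P-np.array([.5134,.170,0]))@np.array([[np.cos(.2665),-np.sin(.2665),0],[np.sin(.2665),np.cos(.2665),0],[0,0,1]])*1e3
    return Q
def show(nm,Q,ax):
    o=1-ax; c=np.polyfit(Q[:,o],Q[:,ax],1); r=Q[:,ax]-np.polyval(c,Q[:,o]); g=abs(r)<2.5*max(.2,np.median(abs(r))*1.5)
    c=np.polyfit(Q[g,o],Q[g,ax],1); print(nm,"mean",Q[g,ax].mean().round(2),"slope deg",np.degrees(c[0]).round(2),"n",g.sum(),"rms",r[g].std().round(2))
show("left y(56)",run("top",p,[-60,56,32],[85,56,32],32),1)
show("far x(120)",run("top",p,[120,-56,30],[120,25,30],30),0)
show("lip edge x(-64)",run("top",p,[-64,-56,44],[-64,56,44],44),0)
show("lip +y end(56)",run("top",p,[-100,56,44],[-64,56,44],44,half=4),1)
s=cv2.GaussianBlur(np.load("side0.npz")["p"],(0,0),0.7).astype(float).sum(2)
show("S lip edge x(-64)",run("side",s,[-64,-56,44],[-64,56,44],44),0)
show("S rail far y(-56,z32)",run("side",s,[-60,-56,32],[75,-56,32],32),1)
show("S near bottom y(56,z0)",run("side",s,[-95,56,0],[115,56,0],0),1)
show("S lip back x(-100)",run("side",s,[-100,-40,44],[-100,56,44],44),0)
show("S far x(120)",run("side",s,[120,-56,30],[120,56,30],30),0)
E
```

```text
left y(56) mean 57.35 slope deg 0.9 n 25 rms 0.26
far x(120) mean 118.59 slope deg 5.37 n 25 rms 1.11
lip edge x(-64) mean -65.18 slope deg -1.0 n 25 rms 0.44
lip +y end(56) mean 57.5 slope deg 0.75 n 25 rms 0.63
S lip edge x(-64) mean -65.53 slope deg -0.66 n 24 rms 0.19
S rail far y(-56,z32) mean -55.38 slope deg 0.63 n 25 rms 0.42
S near bottom y(56,z0) mean 55.12 slope deg 0.4 n 24 rms 0.31
S lip back x(-100) mean -100.96 slope deg -3.51 n 25 rms 0.33
S far x(120) mean 120.67 slope deg 0.54 n 25 rms 0.49
```

```bash
cat > plan.py <<'E'
from rem import *
PO=np.array([.5119,.1704,0]);PY=np.radians(16.0)
BX,BZ=.008,.0145   # board origin in tool: +BX along x, +BZ along tool z (below TCP)
def tcp(tip,th):   # tip in plinth frame mm
    R=Ro.from_euler('z',PY)*Ro.from_euler('y',-th)
    t=PO+Ro.from_euler('z',PY).apply(np.array(tip)/1e3)
    return t+R.apply([.076-BX,0,BZ])
def tipnow():
    o=manip.get_obs();R=Ro.from_quat(o["ee_rot"])*Ro.from_euler('x',np.pi)
    t=o["position"]+R.apply([BX-.076,0,-BZ]);f=o["position"]+R.apply([BX+.076,0,-BZ])
    W=Ro.from_euler('z',PY).inv()
    print("tip pl mm",(W.apply(t-PO)*1e3).round(1),"free",(W.apply(f-PO)*1e3).round(1),"pitch",np.arcsin(R.as_matrix()[2,0]).round(3))
def go(tip,th): 
    P=tcp(tip,th);print("tcp",P.round(4));rem(P,PY,th);tipnow()
E
python3 - <<'E'
from plan import *
go((-50,0,95),0.2)
E
```

```text
tcp [0.5251 0.1742 0.1227]
t 4.62 pos [ 0.4717 -0.1032  0.1325] ft [-0.6 -0.7 -1.8] grip 0.452
delta tool mm [  53.2 -277.4    9.8] rot deg [  1.55  11.5  -16.  ]
tip pl mm [-179.4 -233.1  118.1] free [ -33.3 -275.1  117.8] pitch -0.002
```

move_arm(
  deltas=[
    [0.01,-0.03,0,0,0,0,-0.8],
    [0.01,-0.05,0,0,0,0,-0.8],
    [0.01,-0.055,0,0,0,0,-0.8],
    [0.01,-0.055,0,0,0,-4,-0.8],
    [0,-0.05,0,0,0,-6,-0.8],
    [0,-0.03,0,0,0,-6,-0.8],
    [0,0,0,0,4,0,-0.8],
    [0,0,0,0,4,0,-0.8],
    [0,0,0,0,3.5,0,-0.8],
    [0,0,0,0,0,0,-0.8],
  ],
)

```text
clock: 5.88
position: [0.5032, 0.1647, 0.1331]
ee_rot: [0.985, 0.138, 0.099, -0.013]
ft_force: [-0.8, 0.3, -1.4]
grip_width: 0.455
```

```bash
python3 - <<'E'
from plan import *
go((-52,0,70),0.2)
E
```

```text
tcp [0.5232 0.1736 0.0977]
t 5.88 pos [0.5032 0.1647 0.1331] ft [-0.8  0.3 -1.4] grip 0.455
delta tool mm [14.3 -3.1 39. ] rot deg [ 0.11  0.05 -0.03]
tip pl mm [-73.7  -3.  105.5] free [ 75.3  -3.1 135.5] pitch 0.199
```

move_arm(
  deltas=[
    [0.0143,-0.0031,0.012,0,0,0,-0.8],
    [0,0,0.027,0,0,0,-0.8],
    [0,0,0,0,0,0,-0.8],
    [0,0,0,0,0,0,-0.8],
  ],
)

```text
clock: 6.38
position: [0.5243, 0.1751, 0.0989]
ee_rot: [0.985, 0.138, 0.099, -0.014]
ft_force: [0.9, 0.3, -1.4]
grip_width: 0.453
```

```bash
cat > look.py <<'E'
import sys
from plan import *
from ov import T,box
def look(tag,th=None):
    o=manip.get_obs();R=Ro.from_quat(o["ee_rot"])*Ro.from_euler('x',np.pi);org=o["position"]+R.apply([BX,0,-BZ])
    bd=lambda P:R.apply(np.array(P,float)/1e3)+org
    pl=T(PO,PY)
    polys=[(bd(box(-54,76,-40,40,12)),(0,255,0)),(bd(box(-76,-54,-30,30,5)),(255,255,0)),(pl(np.array(box(-100,-64,-56,56,44))/1e3),(255,0,255)),(pl(np.array(box(78,120,-56,56,30))/1e3),(255,0,255)),(pl(np.array(box(-100,120,-56,56,0))/1e3),(0,0,255))]
    for n,c,k in (("side",(170,290,150,260),6),("top",(165,285,125,225),6)):
        p,d=viewer.camera(n);np.savez(f"{n}_{tag}.npz",p=p,d=d);x0,x1,y0,y1=c
        a=cv2.convertScaleAbs(cv2.resize(p[y0:y1,x0:x1],None,fx=k,fy=k,interpolation=cv2.INTER_CUBIC)[:,:,::-1],alpha=1.4)
        cv2.imwrite(f"pics/{n}_{tag}_raw.png",a)
        for P,col in polys:
            q=((proj(n,P)+.5-[x0,y0])*k-.5);cv2.polylines(a,[np.round(q*16).astype(np.int32)],True,col,1,cv2.LINE_AA,4)
        cv2.imwrite(f"pics/{n}_{tag}.png",a)
E
python3 - <<'E'
from look import *
go((-58,0,30),0.2); look("a")
E
```

```text
tcp [0.5174 0.172  0.0577]
t 6.38 pos [0.5243 0.1751 0.0989] ft [ 0.9  0.3 -1.4] grip 0.453
delta tool mm [-15.4   1.1  38.9] rot deg [-0.   -0.   -0.04]
tip pl mm [-50.6   1.1  71.1] free [ 98.4   1.  101.4] pitch 0.2
```

View pics/side_a.png

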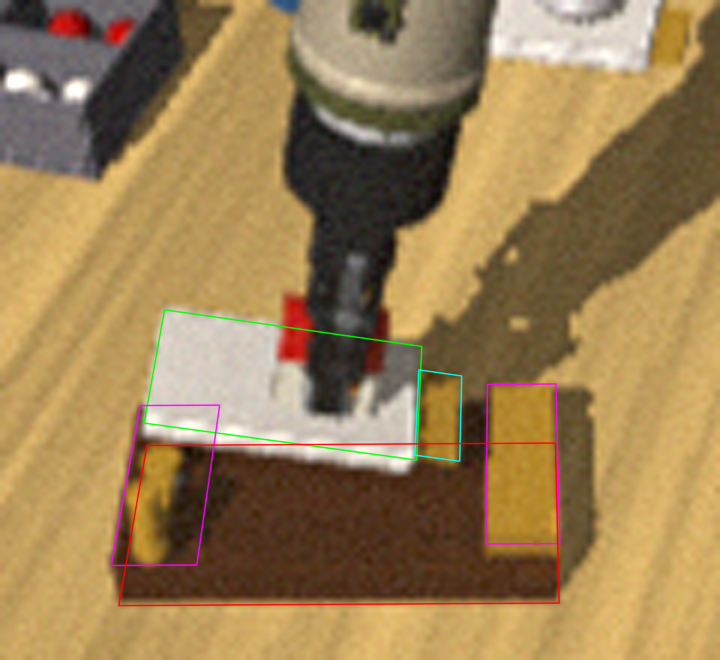

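View pics/top_a.png

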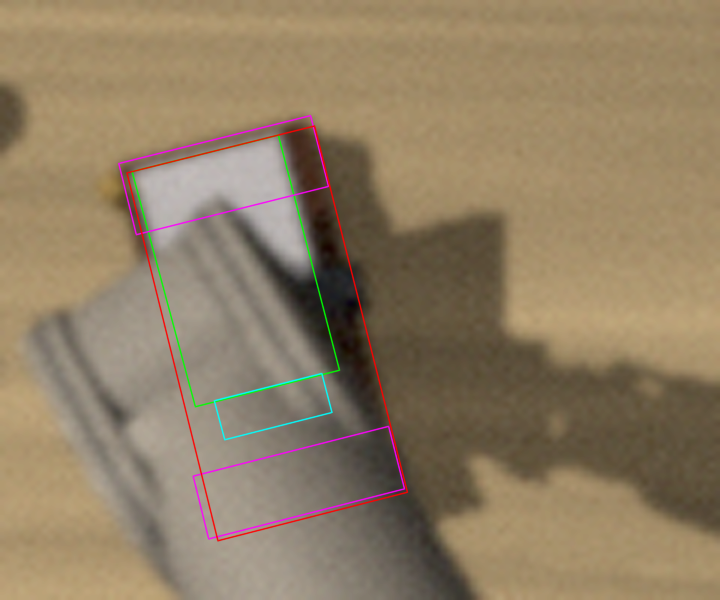

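move_arm(
  deltas=[
    [-0.005,0.001,0.012,0,0,0,-0.8],
    [-0.004,0,0.012,0,0,0,-0.8],
    [-0.003,0,0.008,0,0,0,-0.8],
    [-0.003,0,0.006,0,0,0,-0.8],
    [0,0,0,0,0,0,-0.8],
    [0,0,0,0,0,0,-0.8],
  ],
)

```text
clock: 7.22
position: [0.5178, 0.1722, 0.0585]
ee_rot: [0.985, 0.138, 0.099, -0.014]
ft_force: [-0.6, 0.5, -3.0]
grip_width: 0.455
```

```bash
python3 - <<'E'
from look import *
go((-75.5,0,26),0.2); look("b")
E
```

```text
tcp [0.5006 0.1672 0.0537]
t 7.22 pos [0.5178 0.1722 0.0585] ft [-0.6  0.5 -3. ] grip 0.455
delta tool mm [-18.5   0.1   1.1] rot deg [ 0.01 -0.07 -0.04]
tip pl mm [-57.5   0.2  30.7] free [91.4  0.  61.1] pitch 0.201
```

View pics/side_b.png

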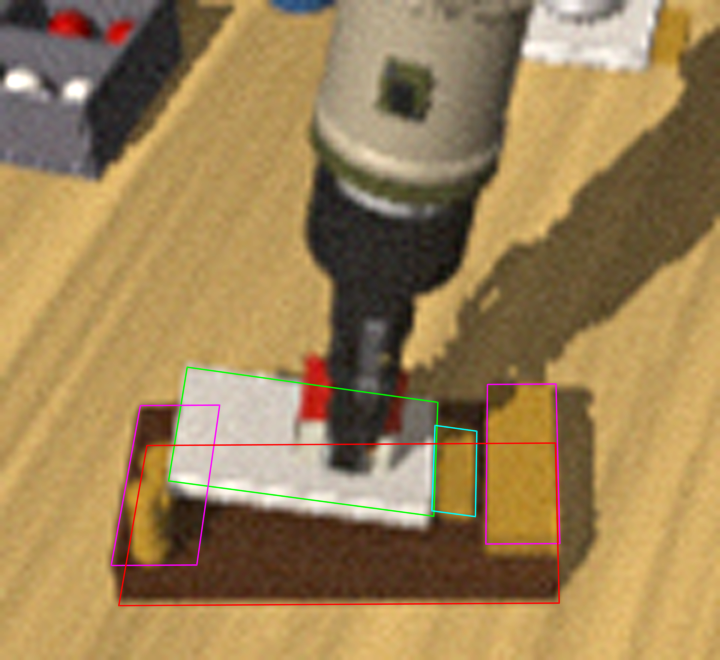

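View pics/top_b.png

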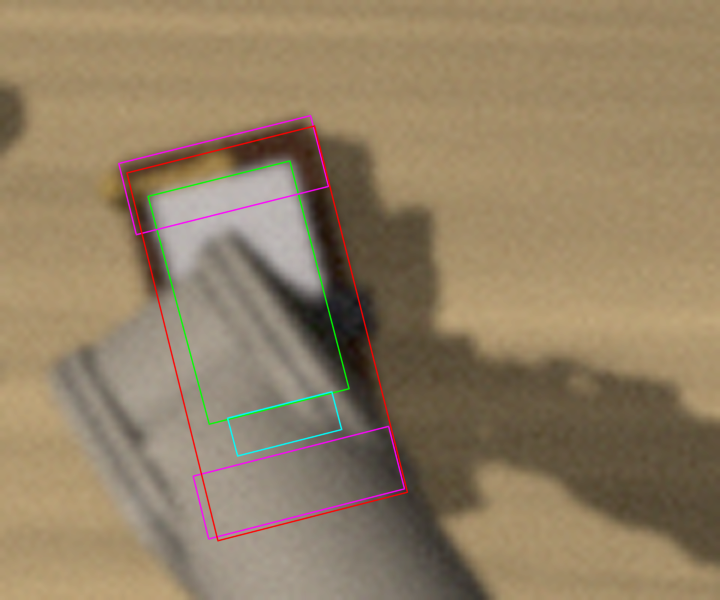

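move_arm(
  deltas=[
    [-0.004,0,0.0006,0,0,0,-0.8],
    [-0.005,0,0.0005,0,0,0,-0.8],
    [-0.005,0,0,0,0,0,-0.8],
    [-0.004,0,0,0,0,0,-0.8],
    [0,0,0,0,0,0,-0.8],
    [0,0,0,0,0,0,-0.8],
  ],
)

```text
clock: 8.07
position: [0.501, 0.1672, 0.0536]
ee_rot: [0.985, 0.138, 0.099, -0.014]
ft_force: [-0.6, -0.9, -2.0]
grip_width: 0.451
```

```bash
python3 - <<'E'
from look import *
go((-76,0,25),0.1); look("c")
E
```

```text
tcp [0.5025 0.1677 0.0462]
t 8.07 pos [0.501  0.1672 0.0536] ft [-0.6 -0.9 -2. ] grip 0.451
delta tool mm [ 0.  -0.1  7.6] rot deg [ 0.02 -5.79 -0.05]
tip pl mm [-75.   -0.   25.9] free [73.9 -0.1 56.2] pitch 0.201
```

View pics/side_c.png

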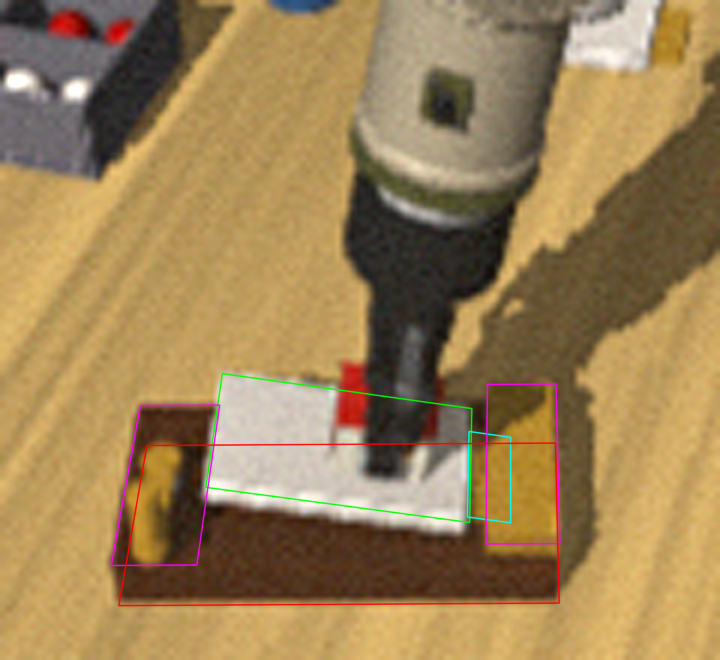

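move_arm(
  deltas=[
    [0,0,0.0019,0,-1.45,0,-0.8],
    [0,0,0.0019,0,-1.45,0,-0.8],
    [0,0,0.0019,0,-1.45,0,-0.8],
    [0,0,0.0019,0,-1.45,0,-0.8],
    [0,0,0,0,0,0,-0.8],
  ],
)

```text
clock: 8.8
position: [0.5023, 0.1679, 0.0458]
ee_rot: [0.989, 0.139, 0.049, -0.007]
ft_force: [0.5, -0.5, -2.0]
grip_width: 0.459
```

```bash
python3 - <<'E'
from look import *
go((-76,0,24.5),0.02); look("d")
E
```

```text
tcp [0.5039 0.1681 0.0404]
t 8.8 pos [0.5023 0.1679 0.0458] ft [ 0.5 -0.5 -2. ] grip 0.459
delta tool mm [1.1 0.2 5.6] rot deg [-0.03 -4.51 -0.05]
tip pl mm [-76.2   0.3  24.7] free [75.1  0.2 39.6] pitch 0.099
```

View pics/side_d.png

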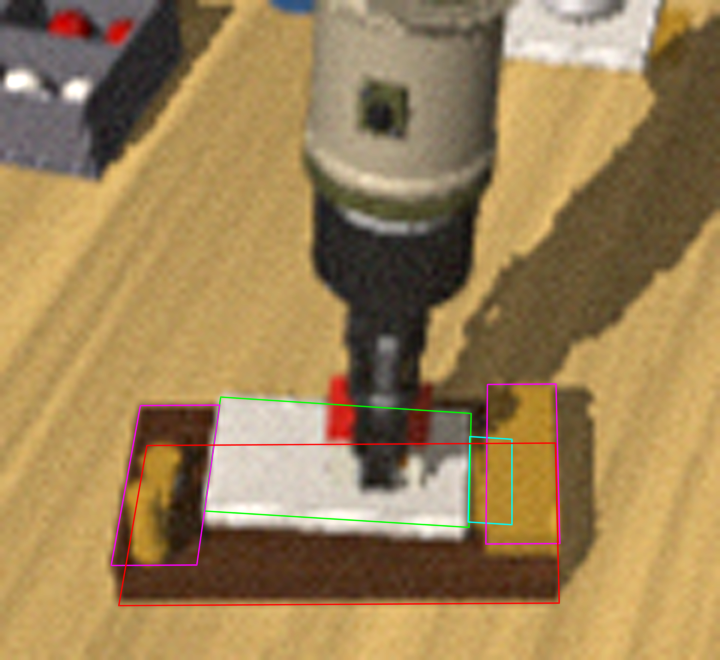

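View pics/top_d.png

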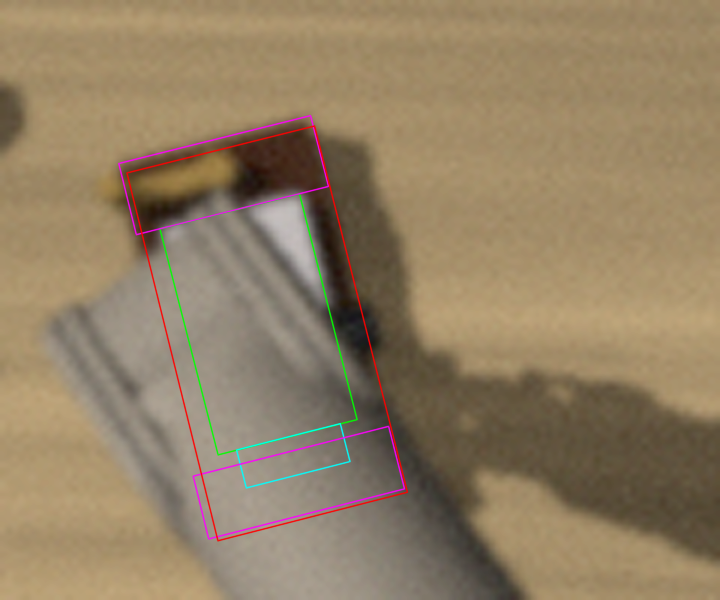

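move_arm(
  deltas=[
    [0.0002,0,0.0014,0,-1.1,0,-0.8],
    [0.0003,0,0.0014,0,-1.1,0,-0.8],
    [0.0003,0,0.0014,0,-1.1,0,-0.8],
    [0.0003,0,0.0014,0,-1.1,0,-0.8],
    [0,0,0,0,0,0,-0.8],
  ],
)

```text
clock: 9.52
position: [0.5037, 0.1682, 0.0403]
ee_rot: [0.99, 0.139, 0.011, -0.002]
ft_force: [0.1, -0.6, -4.1]
grip_width: 0.452
```

```bash
python3 - <<'E'
from plan import *
go((-76,0,24),0.0)
E
```

```text
tcp [0.5042 0.1682 0.0385]
t 9.53 pos [0.5037 0.1682 0.0403] ft [ 0.1 -0.6 -4.1] grip 0.452
delta tool mm [0.5 0.2 1.8] rot deg [-0.02 -1.27 -0.05]
tip pl mm [-76.2   0.2  24.3] free [75.8  0.1 27.7] pitch 0.022
```

move_arm(
  deltas=[
    [0.0003,0,0.0008,0,-0.6,0,-0.8],
    [0.0002,0,0.0009,0,-0.65,0,-0.8],
    [0,0,0,0,0,0,-0.8],
    [0,0,0,0,0,0,-0.8],
  ],
)

```text
clock: 10.02
position: [0.5039, 0.1682, 0.0388]
ee_rot: [0.99, 0.139, 0.0, -0.0]
ft_force: [-0.2, 1.1, -2.5]
grip_width: 0.457
```

```bash
python3 - <<'E'
from look import *
go((-76,0,24),0.0);look("e")
E
```

```text
tcp [0.5042 0.1682 0.0385]
t 10.03 pos [0.5039 0.1682 0.0388] ft [-0.2  1.1 -2.5] grip 0.457
delta tool mm [0.3 0.1 0.3] rot deg [ 0.   -0.05 -0.04]
tip pl mm [-76.2   0.1  24.3] free [75.8  0.  24.4] pitch 0.001
```

View pics/side_e.png

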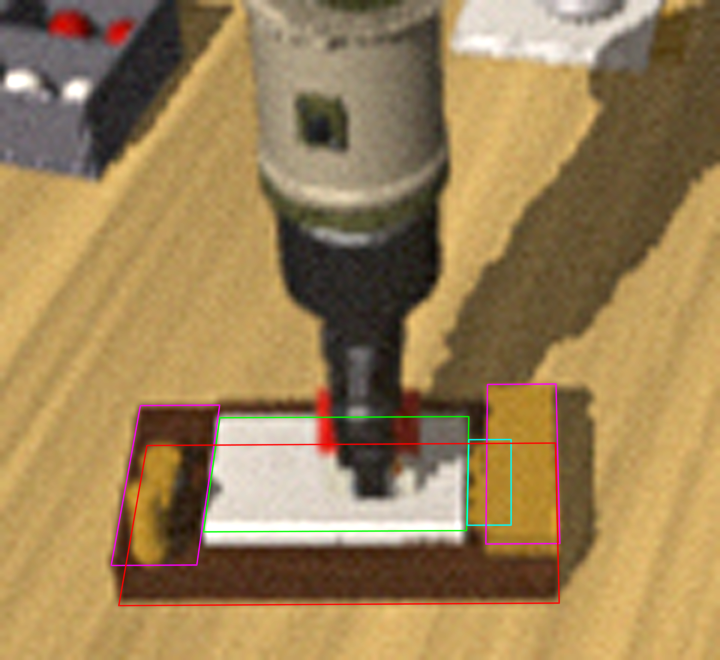

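move_arm(
  deltas=[
    [0,0,0.0006,0,0,0,-0.8],
    [0,0,0.0006,0,0,0,-0.8],
    [0,0,0,0,0,0,-0.8],
  ],
)

```text
clock: 10.5
position: [0.504, 0.1681, 0.0385]
ee_rot: [0.99, 0.139, 0.0, 0.0]
ft_force: [-6.4, -3.5, 11.7]
grip_width: 0.454
```

move_arm(
  deltas=[
    [0,0,0,0,0,0,-0.15],
    [0,0,0,0,0,0,-0.05],
    [0,0,0,0,0,0,0.1],
    [0,0,0,0,0,0,0.4],
    [0,0,0,0,0,0,0.6],
  ],
  force=20,
)

```text
clock: 11.12
position: [0.504, 0.1682, 0.0376]
ee_rot: [0.99, 0.139, 0.0, -0.0]
ft_force: [-0.2, 0.1, -0.1]
grip_width: 0.799
```

move_arm(
  deltas=[
    [0,0,-0.01,0,0,0,0.6],
    [0,0,-0.03,0,0,0,0.6],
    [0,0,-0.05,0,0,0,0.6],
    [0,0,-0.05,0,0,0,0.2],
    [-0.05,0,-0.04,0,0,0,-0.5],
    [-0.06,0,0,0,0,0,-1],
    [-0.06,0,0,0,0,0,-1],
    [0,0,0,0,0,0,-1],
  ],
)

```text
clock: 12.12
position: [0.3418, 0.1211, 0.218]
ee_rot: [0.99, 0.138, 0.003, 0.004]
ft_force: [0.8, -0.8, 0.5]
grip_width: 0.003
```

```bash
python3 - <<'E'
from look import *
tipnow();look("f")
E
```

```text
tip pl mm [-245.1   -0.5  203.2] free [-93.1  -0.7 203.8] pitch 0.004
```

View pics/side_f_raw.png

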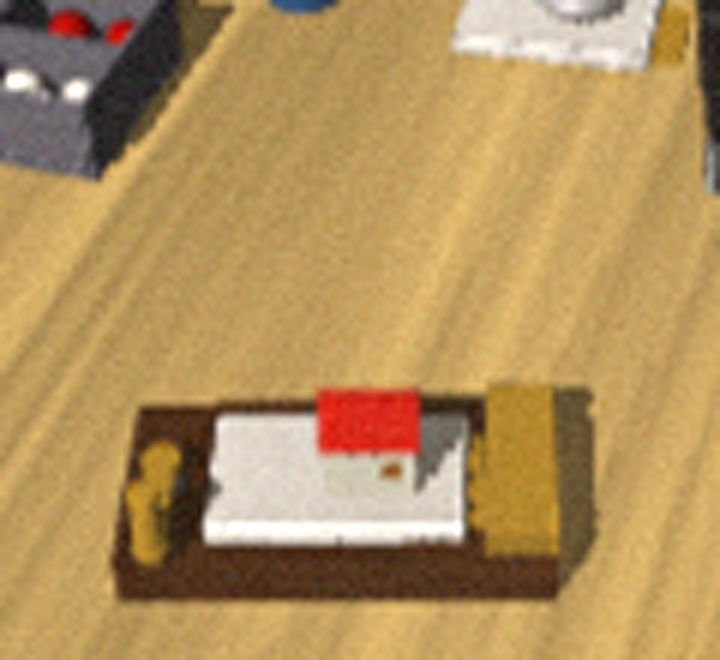

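View pics/top_f_raw.png

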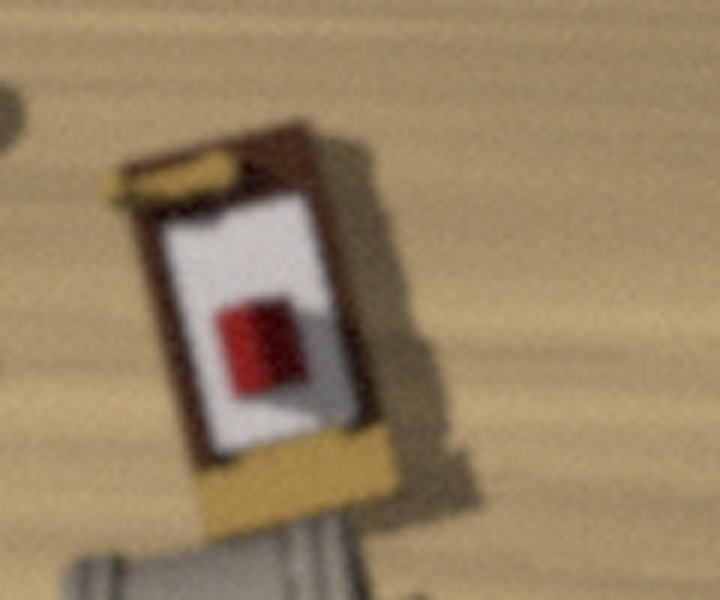

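```bash
python3 - <<'E'
from look import *
W=cloud("top",np.load("top_f.npz")["d"]);W0=cloud("side",np.load("side_f.npz")["d"])
Rz=Ro.from_euler('z',PY).inv()
for nm,w,n in (("top",W,"top"),("side",W0,"side")):
    P=((w-PO).reshape(-1,3)@Rz.as_matrix().T)*1e3
    m=(abs(P[:,1])<32)&(P[:,2]>30)&(P[:,2]<42)
    for a,b in((-50,-38),(18,35),(40,60),(60,72)):
        k=m&(P[:,0]>a)&(P[:,0]<b);print(nm,a,b,"z",np.median(P[k,2]).round(1),k.sum())
    k=(P[:,2]>50)&(P[:,0]>60)&(P[:,0]<140)&(abs(P[:,1])<90); print(nm,"knob pts",k.sum(),np.median(P[k],0).round(1),P[k].max(0).round(1),P[k].min(0).round(1))
print(((cast("top",[[183.7,155.8]],.082)-PO)@Rz.as_matrix().T*1e3).round(1))
for th in (1.25,1.4,1.5,1.6,1.7):
    X=PO+Ro.from_euler('z',PY).apply([.1-.055*np.cos(th),.055*np.sin(th),.082]); 
    print(th,[((proj(n,X)[0]-o)*6).round(0) for n,o in(("side",(170,150)),("top",(165,125)))])
E
```

```text
top -50 -38 z 34.7 62
top 18 35 z 34.5 56
top 40 60 z 35.5 106
top 60 72 z 35.1 64
top knob pts 26 [97.4 56.  79.6] [106.4  64.   88.3] [92.5 49.2 50.1]
side -50 -38 z 37.8 62
side 18 35 z 38.0 77
side 40 60 z 37.7 97
side 60 72 z 38.2 58
side knob pts 65 [97.8 60.2 71.3] [106.4  65.9  86.3] [91.  -4.1 50. ]
[[96.2 55.3 82. ]]
1.25 [array([174., 483.]), array([124., 207.])]
1.4 [array([157., 486.]), array([117., 194.])]
1.5 [array([145., 487.]), array([113., 185.])]
1.6 [array([133., 488.]), array([110., 175.])]
1.7 [array([122., 487.]), array([109., 165.])]
```

```bash
cat >> plan.py <<'E'
def knob(phi,z,r=.055):
    return PO+Ro.from_euler('z',PY).apply([.1-r*np.cos(phi),r*np.sin(phi),0])+[0,0,z]
def gok(phi,z):
    P=knob(phi,z);print("tcp",P.round(4));rem(P,PY-phi)
E
python3 - <<'E'
from plan import *
print(manip.get_obs()["joint_pos"].round(2))
gok(1.5,.15)
E
```

```text
[ 0.52 -0.3  -0.82  2.06 -0.22  1.3  -1.5 ]
tcp [0.5892 0.2496 0.15  ]
t 12.22 pos [0.3442 0.1222 0.2176] ft [ 0.6 -0.7 -0.6] grip -0.001
delta tool mm [270.3 -55.4  68.2] rot deg [ 3.000e-02 -2.700e-01  8.589e+01]
```

move_arm(
  deltas=[
    [0.05,-0.01,0,0,0,0,-1],
    [0.06,-0.012,0,0,0,0,-0.5],
    [0.06,-0.012,0,0,0,0,0],
    [0.06,-0.012,0,0,0,0,0],
    [0.04,-0.009,0,0,0,0,0],
    [0,0,0,0,0,10,0],
    [0,0,0,0,0,10,0],
  ],
)

```text
clock: 13.1
position: [0.5763, 0.2443, 0.214]
ee_rot: [0.999, -0.037, -0.003, 0.0]
ft_force: [-0.6, -0.3, -0.4]
grip_width: 0.498
```

```bash
python3 - <<'E'
from plan import *
print(manip.get_obs()["joint_pos"].round(2))
gok(1.5,.15)
E
```

```text
[ 0.18  0.5  -0.9   1.44  0.39  1.4  -2.37]
tcp [0.5892 0.2496 0.15  ]
t 13.1 pos [0.5763 0.2443 0.214 ] ft [-0.6 -0.3 -0.4] grip 0.498
delta tool mm [12.8 -6.3 63.9] rot deg [ 0.27  0.32 65.75]
```

move_arm(
  deltas=[
    [0,0,0,0,0,-10,0],
    [0,0,0,0,0,-10,0],
    [0,0,0,0,0,-10,0],
    [0,0,0,0,0,-10,0],
  ],
)

```text
clock: 13.6
position: [0.5764, 0.2435, 0.2148]
ee_rot: [0.95, 0.312, -0.003, -0.001]
ft_force: [0.7, 0.3, -0.6]
grip_width: 0.502
```

```bash
python3 - <<'E'
from plan import *
print(manip.get_obs()["joint_pos"].round(2))
gok(1.5,.15)
E
```

```text
[ 0.26  0.55 -1.03  1.44  0.47  1.43 -1.71]
tcp [0.5892 0.2496 0.15  ]
t 13.6 pos [0.5764 0.2435 0.2148] ft [ 0.7  0.3 -0.6] grip 0.502
delta tool mm [14.2  2.8 64.8] rot deg [  0.14   0.32 106.35]
```

move_arm(
  deltas=[
    [0,0,0,0,0,-10,0],
    [0,0,0,0,0,-10,0],
    [0,0,0,0,0,-10,0],
    [0,0,0,0,0,-10,0],
    [0,0,0,0,0,-10,0],
    [0,0,0,0,0,-10,0],
    [0,0,0,0,0,-10,0],
    [0,0,0,0,0,-3.5,0],
  ],
)

```text
clock: 14.6
position: [0.5765, 0.2433, 0.2149]
ee_rot: [0.575, 0.818, -0.002, -0.002]
ft_force: [-0.2, 0.3, 0.3]
grip_width: 0.504
```

```bash
sed -i 's/rem(P,PY-phi)/rem(P,PY-phi+np.pi)/' plan.py; python3 - <<'E'
from plan import *
print(manip.get_obs()["joint_pos"].round(2))
gok(1.5,.11)
E
```

```text
[ 0.37  0.68 -1.27  1.43  0.64  1.5  -0.54]
tcp [0.5892 0.2496 0.11  ]
t 14.6 pos [0.5765 0.2433 0.2149] ft [-0.2  0.3  0.3] grip 0.504
delta tool mm [  1.4  14.7 104.8] rot deg [-0.31 -0.13 -0.31]
```

move_arm(
  deltas=[
    [0.0014,0.0147,0.02,0,0,-8,0],
    [0,0,0.04,0,0,-8,0],
    [0,0,0.045,0,0,-8,0],
    [0,0,0,0,0,0,0],
    [0,0,0,0,0,0,0],
  ],
)

```text
clock: 15.22
position: [0.5893, 0.2498, 0.1125]
ee_rot: [0.395, 0.918, -0.001, -0.001]
ft_force: [-0.3, 0.1, 1.3]
grip_width: 0.499
```

```bash
python3 - <<'E'
from look import *
print(manip.get_obs()["joint_pos"].round(2))
gok(1.5,.056); look("g")
E
```

```text
[ 0.35  0.83 -1.26  1.51  0.79  1.39 -0.2 ]
tcp [0.5892 0.2496 0.056 ]
t 15.22 pos [0.5893 0.2498 0.1125] ft [-0.3  0.1  1.3] grip 0.499
delta tool mm [-0.1 -0.1 56.5] rot deg [-0.15 -0.05 23.36]
```

View pics/side_g_raw.png

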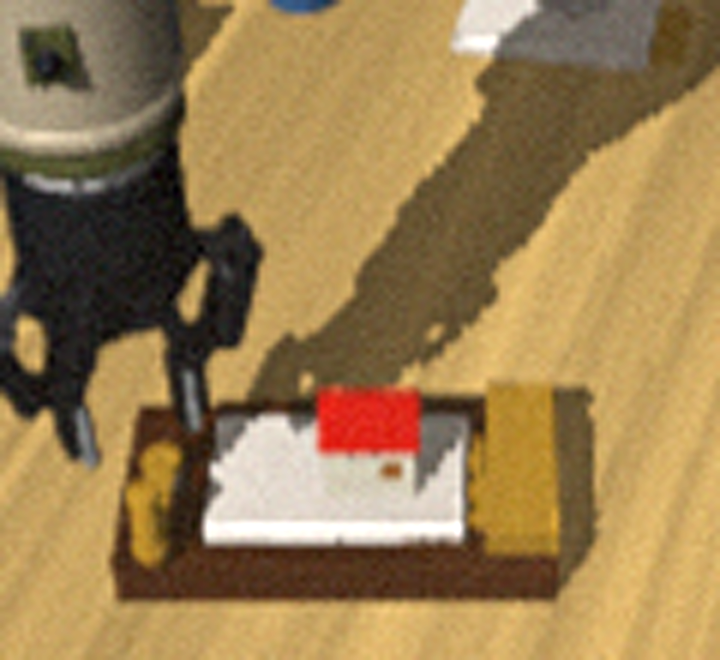

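move_arm(
  deltas=[
    [0,0,0.015,0,0,0,0],
    [0,0,0.02,0,0,0,0],
    [0,0,0.02,0,0,0,0],
    [0,0,0,0,0,0,-0.2],
    [0,0,0,0,0,0,-0.46],
    [0,0,0,0,0,0,-0.46],
    [0,0,0,0,0,0,-0.46],
  ],
)

```text
clock: 16.2
position: [0.5888, 0.2488, 0.0572]
ee_rot: [0.394, 0.919, -0.002, 0.0]
ft_force: [-0.0, -0.6, 0.5]
grip_width: 0.269
```

```bash
python3 - <<'E'
from look import *
print(manip.get_obs()["joint_pos"].round(2))
gok(1.25,.056);look("h")
E
```

```text
[ 0.33  0.88 -1.21  1.56  0.84  1.31 -0.23]
tcp [0.577  0.2434 0.056 ]
t 16.2 pos [0.5888 0.2488 0.0572] ft [-0.  -0.6  0.5] grip 0.269
delta tool mm [  4.2 -12.3   1.2] rot deg [-0.17  0.1   9.25]
```

View pics/side_h_raw.png

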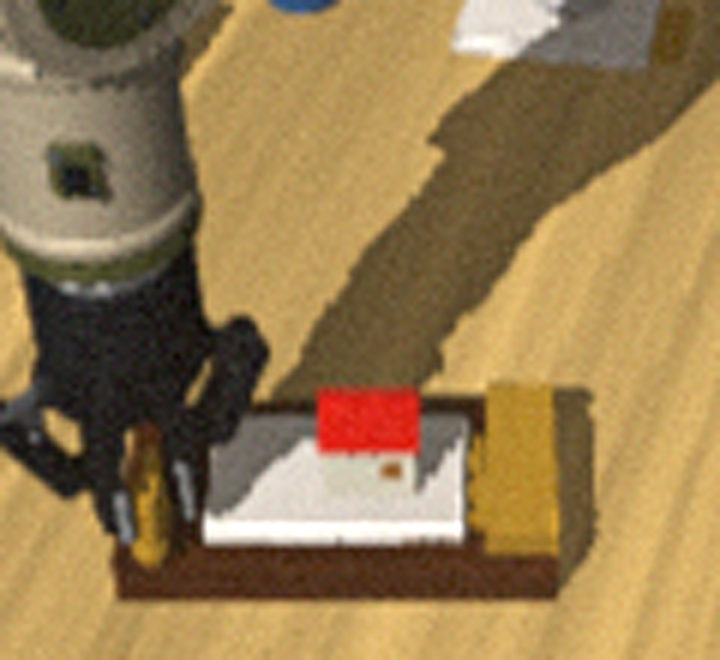

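```bash
cat >> plan.py <<'E'
def arc(p0,p1,n,rot):
    o=manip.get_obs();R=Ro.from_quat(o["ee_rot"]);p=o["position"]
    for f in np.linspace(p0,p1,n):
        P=knob(f,.0565);d=R.inv().apply(P-p);print(np.round(f,2),(d*1e3).round(1));p=P;R=R*Ro.from_rotvec([0,0,np.radians(rot)])
E
python3 - <<'E'
from plan import *
arc(1.36,0.7,6,-4)
E
```

```text
1.36 [ 2.9 -6.3  0.5]
1.23 [ 2. -7.  0.]
1.1 [ 1.5 -7.1  0. ]
0.96 [ 1.1 -7.2  0. ]
0.83 [ 0.6 -7.2  0. ]
0.7 [ 0.2 -7.3  0. ]
```

move_arm(
  deltas=[
    [0.0029,-0.0063,0,0,0,-4,-0.46],
    [0.002,-0.007,0,0,0,-4,-0.46],
    [0.0015,-0.0071,0,0,0,-4,-0.46],
    [0.0011,-0.0072,0,0,0,-4,-0.46],
    [0.0006,-0.0072,0,0,0,-4,-0.46],
    [0.0002,-0.0073,0,0,0,-4,-0.46],
    [0,0,0,0,0,0,-0.46],
  ],
)

```text
clock: 17.18
position: [0.5577, 0.2199, 0.0568]
ee_rot: [0.194, 0.981, -0.002, -0.001]
ft_force: [-0.2, -0.1, 0.2]
grip_width: 0.267
```

```bash
python3 - <<'E'
from look import *
print(manip.get_obs()["joint_pos"].round(2))
gok(.7,.056);arc(.57,-.09,6,-4);look("i")
E
```

```text
[ 0.45  0.88 -1.31  1.67  0.88  1.31  0.16]
tcp [0.5578 0.2204 0.056 ]
t 17.18 pos [0.5577 0.2199 0.0568] ft [-0.2 -0.1  0.2] grip 0.267
delta tool mm [0.1 0.5 0.8] rot deg [-0.23 -0.02  1.68]
0.57 [-0.1 -6.6  0.4]
0.44 [-0.7 -7.2  0. ]
0.31 [-1.1 -7.2  0. ]
0.17 [-1.6 -7.1  0. ]
0.04 [-2. -7.  0.]
-0.09 [-2.5 -6.8  0. ]
```

View pics/side_i_raw.png

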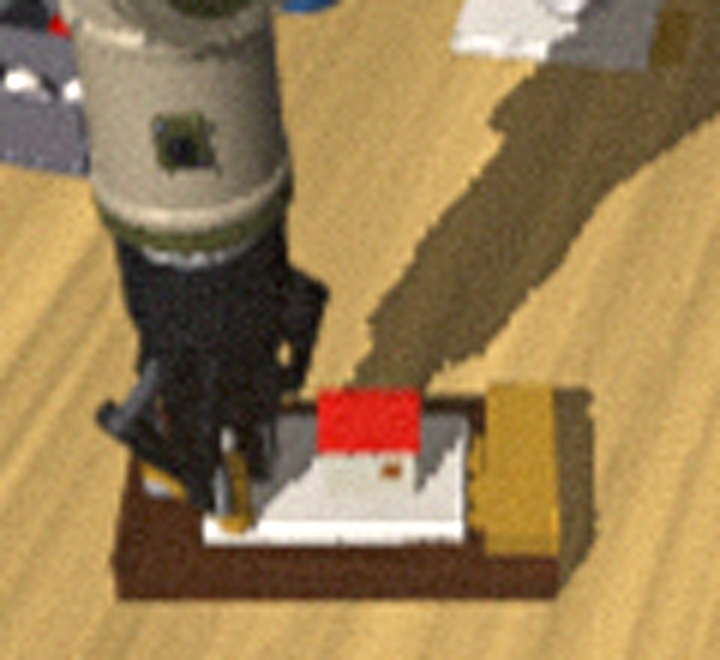

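move_arm(
  deltas=[
    [-0.0001,-0.0066,0,0,0,-3,-0.46],
    [-0.0007,-0.0072,0,0,0,-3,-0.46],
    [-0.0011,-0.0072,0,0,0,-3,-0.46],
    [-0.0015,-0.0071,0,0,0,-3,-0.46],
    [-0.002,-0.007,0,0,0,-3,-0.46],
    [0,0,0,0,0,0,-0.46],
  ],
)

```text
clock: 18.02
position: [0.5533, 0.1852, 0.0569]
ee_rot: [0.065, 0.998, -0.002, -0.001]
ft_force: [0.9, 0.7, 0.6]
grip_width: 0.271
```

```bash
python3 - <<'E'
from look import *
print(manip.get_obs()["joint_pos"].round(2))
gok(.0,.056);arc(-.03,-.09,2,0);look("j")
E
```

```text
[ 0.55  0.89 -1.36  1.71  0.91  1.33  0.44]
tcp [0.5552 0.1828 0.056 ]
t 18.02 pos [0.5533 0.1852 0.0569] ft [0.9 0.7 0.6] grip 0.271
delta tool mm [-2.1 -2.1  0.9] rot deg [ -0.19  -0.12 -23.48]
-0.03 [-2.8 -3.7  0.4]
-0.09 [-1.5 -2.9  0. ]
```

View pics/side_j_raw.png

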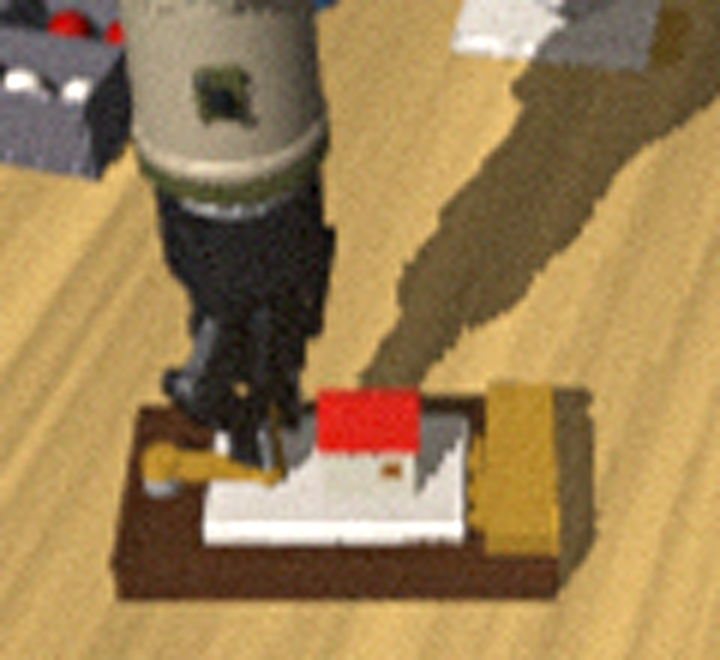

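move_arm(
  deltas=[
    [-0.002,-0.002,0,0,0,0,-0.46],
    [-0.001,-0.002,0,0,0,0,-0.46],
    [0,0,0,0,0,0,-0.46],
  ],
)

```text
clock: 18.5
position: [0.5556, 0.181, 0.0569]
ee_rot: [0.064, 0.998, -0.002, -0.001]
ft_force: [0.5, 0.0, 0.3]
grip_width: 0.264
```

move_arm(
  deltas=[
    [-0.001,-0.002,0,0,0,0,-0.46],
    [0,0,0,0,0,0,-0.46],
  ],
)

```text
clock: 18.75
position: [0.5557, 0.1807, 0.057]
ee_rot: [0.064, 0.998, -0.0, -0.001]
ft_force: [0.3, 6.8, -2.6]
grip_width: 0.275
```

move_arm(
  deltas=[
    [0.0005,0.0015,0,0,0,0,-0.3],
    [0,0,0,0,0,0,-0.2],
    [0,0,-0.01,0,0,0,-0.2],
    [0,0,-0.03,0,0,0,-0.2],
    [0,0,-0.05,0,0,0,-0.2],
    [0,0,-0.05,0,0,0,-0.2],
    [0.05,0,-0.02,0,0,0,-0.2],
    [0.06,0,0,0,0,0,-0.2],
    [0.06,0,0,0,0,0,-0.2],
    [0.05,0,0,0,0,0,-0.2],
  ],
)

```text
clock: 20.0
position: [0.3891, 0.1974, 0.2245]
ee_rot: [0.056, 0.998, -0.009, -0.01]
ft_force: [-0.6, -0.1, -0.5]
grip_width: 0.398
```

```bash
python3 - <<'E'
from look import *
o=manip.get_obs();print(o["position"],o["joint_pos"].round(2),o["ft_force"].round(1));look("k")
p=np.load("side_k.npz")["p"];cv2.imwrite("pics/side_k_full.png",p[:,:,::-1])
E
```

```text
[0.38912648 0.19739674 0.22445717] [ 0.86 -0.04 -1.37  1.87 -0.03  1.31  0.96] [-0.6 -0.1 -0.5]
```

View pics/side_k_raw.png

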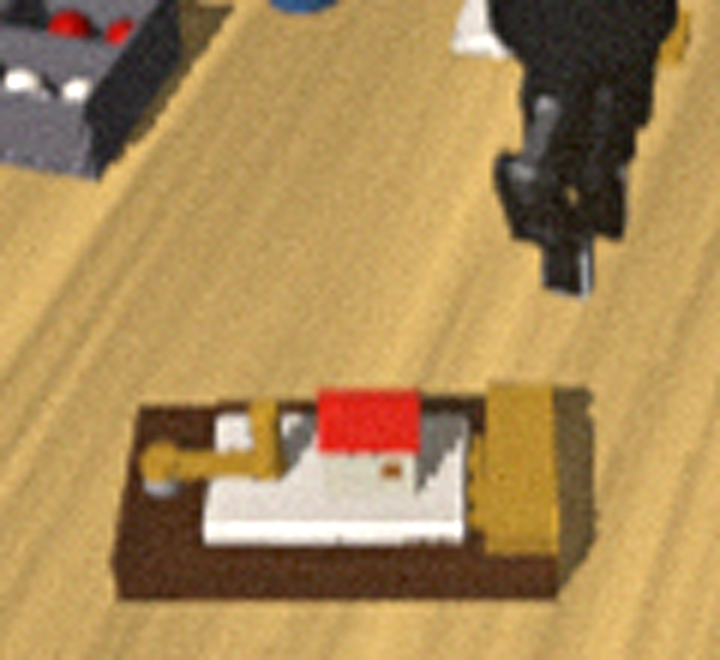

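View pics/top_k_raw.png

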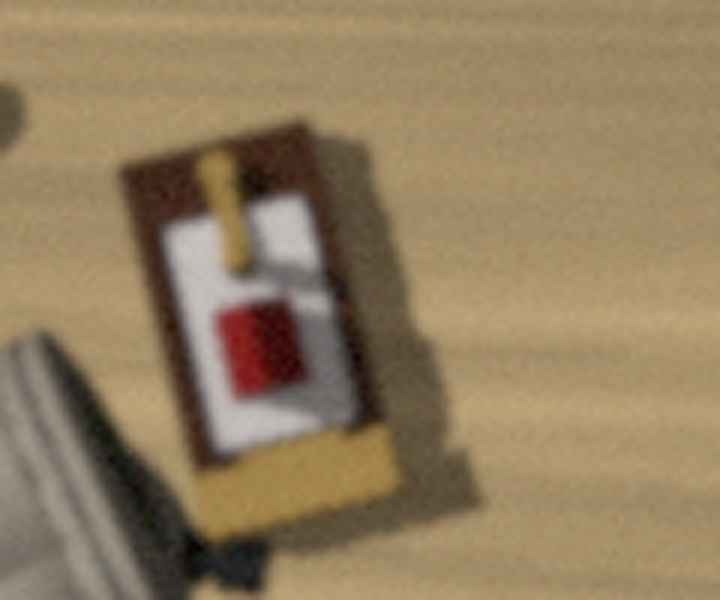

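View pics/side_k_full.png

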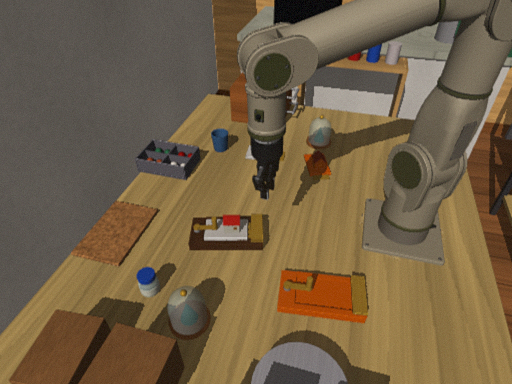

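```bash
python3 - <<'E'
from look import *
Rz=Ro.from_euler('z',PY).inv()
for n in("top","side"):
    P=((cloud(n,np.load(n+"_k.npz")["d"])-PO).reshape(-1,3)@Rz.as_matrix().T)*1e3
    k=(P[:,2]>60)&(P[:,2]<90)&(P[:,0]>25)&(P[:,0]<75)&(abs(P[:,1])<30);m=np.median(P[k],0);print(n,k.sum(),m.round(1),"phi",np.arctan2(m[1],100-m[0]).round(3))
    for a,b in((-50,-38),(18,35),(55,74)):
        k=(abs(P[:,1])<34)&(abs(P[:,1])>24)&(P[:,2]>30)&(P[:,2]<42)&(P[:,0]>a)&(P[:,0]<b);print(a,np.median(P[k,2]).round(1))
E
```

```text
top 22 [45.1  2.3 78.8] phi 0.042
-50 35.3
18 35.4
55 34.6
side 43 [44.5  4.7 79. ] phi 0.085
-50 38.2
18 38.0
55 37.7
```

```bash
python3 - <<'E'
from workcell import manip
print(manip.hand_in())
E
```

```text
the job is handed in; nothing more can be done
None
```

The cottage board is mounted in the dark wooden plinth with the lever closed over its free end, and I handed the job in at about 20 s of the 58 s allowed. I gripped the cottage walls, tilted the board 0.2 rad and slid the tongue under the lip. The free end came down in small steps until the board pressed on the recess floor at about 12 N. I then let go and brought the lever round with the fingers loosely around its knob, until it met its stop at about 7 N.

- **Board:** Depth readings put its top level from end to end. The top camera gave about 35 mm and the side camera about 38 mm, against 36 mm expected. That disagreement fits the calibration error. By the arm's own readings just before release, the tongue tip was at about x = -76 mm in the plinth frame.
- **Lever:** The knob showed an angle of 0.04 rad from the top camera and 0.085 rad from the side camera. The side figure is likely high because that camera sees only the near face of the knob. Both are under the 0.15 rad limit.
- **Release:** The gripper was clear of everything, with wrist force near zero.
- **Bystanders:** In the last side picture the cup, the jar and both domes stand where they started. The arm partly hid the fir-tree board in that picture, and I did not measure it. The arm never touched it.

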